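Clamp the pumpkin plaque in the spring painting jig

TASK

Mount the orange plaque with the white pumpkin in the painting jig, pumpkin side up: use the plaque to push the red spring gate back, lower the plaque flat onto the jig's wooden bed, and let the gate close so that it holds the plaque fully home under the yellow lip, square and centred across the bed. Either end of the plaque may go under the lip. Let go of it, and leave the two small paint bottles standing.

Things in the scene. Friction and masses are not known exactly. Their poses are not given: they have to be found in the camera images.
- plaque_center (a point): Centre of the loose plaque (0.25 kg), 22 mm above its underside. Orange-painted board, 150 (x) x 90 (y) x 14 mm, plain ends, flat, z up. On its middle a white wooden pumpkin, 72 mm along x, 60 mm across y, 26 mm (sides) to 30 mm high above the board; its outer sides are flat and upright for 44 mm along x: grip there across y, tips just above the board. Green stem to x = 55 mm, 18 mm high.
- jig: Jig fixed to the table; dark wooden bed 266 x 110 mm, top 20 mm above the table. Origin on the table under the plaque's centre when home; z up; x along the bed from lip end to gate end. The plaque's length lies along x; home, the board spans x = -75 to 75 mm on the bed, against the wall under the lip. Behind the gate a grey spring block, x = 126 to 166 mm, 60 mm high.
- jig_lip (a point): Middle of the inner top edge of the yellow lip at the jig's -x end, at jig x = -61 mm, 45 mm above the table; axes as the jig's. The lip is 100 mm wide and 6 mm thick, its underside 39 mm above the table (19 mm above the bed); it overhangs the dark end wall (inner face at jig x = -75 mm) by 14 mm, so the last 14 mm of the board go beneath it.
- gate (a joint): Travel of the red spring gate along the jig's +x, in m: 0 at rest, 0.05 fully back. A spring pushes it towards the lip with 3 N at 0, 4.9 N at 0.016 (plaque home) and 7.8 N at 0.04. To lower a level plaque past the lip the gate must be at 0.030 or more; about 0.040 is comfortable.
- gate_face (a point): Middle of the gate's flat upright face, which looks to the jig's -x. The face is 84 mm wide and runs from 22 to 76 mm above the table, this point 49 mm above it. At rest it lies at jig x = 59 mm, 16 mm too close for the plaque. The gate is a plate 12 mm thick.
- paint_blue_bottle: Small blue paint bottle standing on the table, 36 mm across, 105 mm high, origin under its foot; to be left standing.
- paint_grey_bottle: Small grey paint bottle, same size and origin; to be left standing.

How it is judged (in metres and radians):
On the way:
1. the spring gate is pushed back at least 12 mm (value of joint gate above 0.012 m), for 0.1 s.
At the end, for the whole second after the job is handed in: The plaque lies flat on the bed, pumpkin up (height within 4 mm, tilt under 0.06 rad), within 6 mm of home along the jig, 14 mm across it and 0.12 rad in yaw, one end under the lip; the gate bears on the other end (travel 10 to 22 mm, still); it is released (x of plaque_center in the frame of jig between -0.006 and 0.006 m and y of plaque_center in the frame of jig between -0.014 and 0.014 m and z of plaque_center in the frame of jig between 0.038 and 0.046 m and angle between plaque_center's own z axis and vertical below 0.06 rad and angle between the x axis of plaque_center and the x axis of jig, either way round below 0.12 rad and value of joint gate between 0.01 and 0.022 m and velocity of joint gate between -0.01 and 0.01 m/s); the robot touches nothing.
It fails at once if a small paint bottle is knocked over (angle between any of paint_blue_bottle, paint_grey_bottle's own z axis and vertical above 0.6 rad).
It also fails if it takes over 45 s, if anything falls off the work surface, if the arm or the gripper's body presses on something with over 40 N, if the wrist force passes 120 N, or if a joint passes its speed limit or range.

ROBOT

A 7-joint arm with a two-finger parallel gripper is mounted at the origin on the work surface. World frame = base frame: x ahead of the robot, y to its left, z up, the work surface at z = 0. Lengths are in mm, angles in rad, forces in N, time in s.
With the tool pointing down it reaches from about 400 to 875 mm from the base axis. Payload 4.4 kg.
Tool frame: the origin (TCP) lies at the centre of the arm's flange, where the gripper is bolted on; the fingertips stand 173 mm ahead of it and the grasp point (between the pads) lies 155 mm ahead of it; z points along the fingers, y is the direction in which the jaws open and shut (so a half turn about z gives the same grasp; the last joint's range is limited). The gripper opens to 85 mm and grips with 20 to 120 N. Pads are 22 mm wide; open, the fingers measure 114 mm over their backs; the gripper's body (76 mm by 85 mm) begins 54 mm behind the grasp point. The pads swing forward as they close: fully open they stand 13 mm farther back than shut.
Start: joints at [-1.345, 0.628, 0.038, 1.517, -0.027, 0.996, -0.02], TCP at [186.971, 622.541, 404.713] pointing down, gripper open.
Joint ranges: [-3.06, 3.06], [-0.37, 2.12], [-1.25, 1.32], [0.18, 2.47], [-1.1, 4.24], [0.23, 1.98], [-2.94, 2.94]. Speed limits (rad/s): [2.57, 2.57, 3.14, 3.14, 3.14, 3.14, 3.14].

INTERFACE

Orientations are given as [roll, pitch, yaw] about the fixed x, y, z axes, in that order (R = Rz(yaw) Ry(pitch) Rx(roll)).
In Python, from cell import * gives the robot as it stands. The module is installed in compiled form; this text tells all that it offers.
- The arm moves only by the shell command python3 -m jog 'ROWS'. ROWS is JSON, one flat list of numbers, 5 for each row, row after row: the shift along the tool's x, y, z in mm, then the turn about the tool's z in degrees, then the finger opening in mm, from 0 to 85.4. A call has 1 to 20 rows; each row is the pose to reach, as a shift and turn from the pose commanded when the call began, along the tool's axes at that moment; what a row does not reach only later rows make up. A row lasts 1/12 s, in which the tool goes at most 41.7 mm and 7.16 degrees, less where a joint would pass 70% of its speed; a pose out of reach is approached as far as the arm can. A call with a gripper value outside its range is refused whole. The fingers move at their own pace and stop on an object; the grip force is fixed at half the most. Time passes only in rows, so rows that repeat a pose let the fingers close. It gives the time, the measured TCP pose, the force and the opening at its end, in the units of the state.
- read_state(): the state, without advancing time (a new reading comes with each control period).
- get_image(name): name is "scene" or "side" or "wrist"; returns (picture, depth): 420x560x3 uint8, blue, green, red; 420x560 float32, mm along the optical axis (not along the pixel's ray), 0 where there is no reading.
- camera_params(name): a dict with "K" (3x3 intrinsics, pixels), "T" (4x4, takes a point from camera to world coordinates). Camera axes: x right, y up, looking along -z (the intrinsics and any distortion apply to the point x, -y, -z); pixel columns grow to the right and rows downward; lengths in mm; the calibration is good to about 2 mm. The wrist camera is an equidistant fisheye: a pixel r from the principal point sees the ray r / f radians off the axis. A picture is of the moment at which its call begins: read the wrist's pose just before it. camera_params takes no time and is no camera call; for the wrist camera it gives the pose at the moment of the call.
- finish_job(): hands the job in, once; it reports no verdict.
The state is a dict: "clock": time; "qpos": joint angles; "qd": joint speeds; "tau": joint torques, N m; "eef_pos": TCP position; "tool_rot": TCP orientation; "force": force on the tool from outside, world axes, zero at the start; "torque": the same for the moment, N m; "width": finger opening in mm.
Only numpy, scipy, OpenCV 4.12 (cv2) and the standard library are available. Lean on these libraries where they do the work, as an engineer would, in place of code of your own. Each camera call takes 0.05 s, during which the arm holds its last target.

## Working session

There is one attempt and no reset: what is moved stays moved. The work goes in short steps, Python scripts to look and compute and a shell command to move; the robot and the scene stay as the last step left them, time stands still between calls to the robot, and variables do not carry over. Pictures are saved under pics/ and viewed, and the job is handed in when it is done.

```bash
mkdir -p pics
python3 - <<'E'
from cell import *
import cv2
print(read_state())
for n in ["scene","side","wrist"]:
    p,d=get_image(n); cv2.imwrite(f"pics/{n}0.png",p); c=camera_params(n); print(n,c["K"],c["T"])
    import numpy as np; np.save(f"pics/{n}0.npy",d)
E
```

```text
{'clock': 0.0, 'qpos': array([-1.34477949,  0.6293648 ,  0.03847505,  1.5183931 , -0.02698593,
        0.9962794 , -0.02002732]), 'qd': array([ 0.0013018 , -0.00152423, -0.00033604, -0.00043137,  0.00030127,
       -0.00099142,  0.00048247]), 'tau': array([ 1.01855103e-04, -5.63404763e+01,  1.22643247e+00, -1.93430686e+01,
        1.11112290e-02,  1.05211115e-02,  4.31373294e-06]), 'eef_pos': array([186.89969093, 622.23633403, 403.76924709]), 'tool_rot': array([-3.13966775e+00,  5.81590085e-05,  2.84972887e+00]), 'force': array([ 0.93823386, -0.27774433, -0.38639761]), 'torque': array([-0.04646717, -0.00868864,  0.05673385]), 'width': 85.40731402607106}
scene [[439.53754441   0.         276.9019865 ]
 [  0.         439.53754441 206.47504617]
 [  0.           0.           1.        ]] [[-9.54519801e-02 -5.76280492e-01  8.11658619e-01  1.35765895e+03]
 [ 9.95403825e-01 -6.16102548e-02  7.33171271e-02  5.87366508e+01]
 [ 7.75526422e-03  8.14926359e-01  5.79512627e-01  6.11059985e+02]
 [ 0.00000000e+00  0.00000000e+00  0.00000000e+00  1.00000000e+00]]
side [[496.79824955   0.         284.68980238]
 [  0.         496.79824955 204.47707242]
 [  0.           0.           1.        ]] [[ 8.73208366e-01  3.65448811e-01 -3.22419474e-01  2.70586990e+02]
 [-4.87266552e-01  6.42663574e-01 -5.91231628e-01 -5.56655835e+02]
 [-8.85764382e-03  6.73372628e-01  7.39250191e-01  7.66306045e+02]
 [ 0.00000000e+00  0.00000000e+00  0.00000000e+00  1.00000000e+00]]
wrist [[325.1922621    0.         275.31709014]
 [  0.         325.1922621  211.31844003]
 [  0.           0.           1.        ]] [[ 2.86859033e-01 -9.12583746e-01 -2.91380854e-01  1.11988536e+02]
 [ 9.57972435e-01  2.73000132e-01  8.80893951e-02  6.44265697e+02]
 [-8.41938583e-04 -3.04404064e-01  9.52542627e-01  3.74073475e+02]
 [ 0.00000000e+00  0.00000000e+00  0.00000000e+00  1.00000000e+00]]
```

View pics/scene0.png

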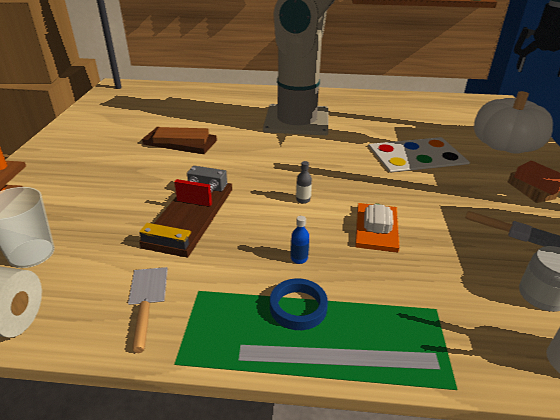

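View pics/side0.png

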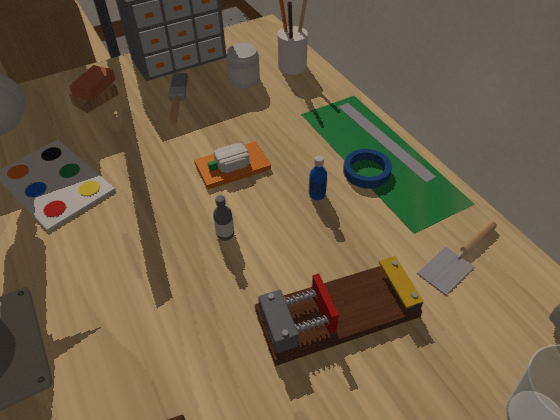

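View pics/wrist0.png

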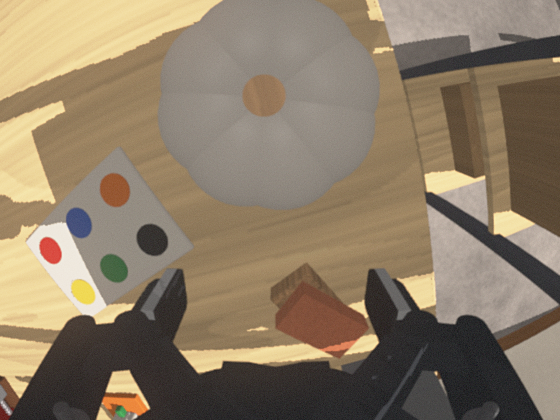

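The scene view has the plaque at about (378,227). The jig runs from the lip at (165,237) to the spring block at (207,178). The grey bottle is at (304,185) and the blue one at (300,242). I'll enlarge these areas to measure them.

Run:
```python
import cv2
s=cv2.imread("pics/scene0.png"); t=cv2.imread("pics/side0.png")
def crop(im,x,y,w,h,f,n): cv2.imwrite(n,cv2.resize(im[y:y+h,x:x+w],None,fx=f,fy=f,interpolation=cv2.INTER_CUBIC))
a=cv2.resize(s[190:260,340:420],None,fx=5,fy=5,interpolation=cv2.INTER_CUBIC)
b=cv2.resize(t[130:200,180:290],None,fx=5,fy=5,interpolation=cv2.INTER_CUBIC)[:, :]
import numpy as np
b=b[:350,:400+150]
c=np.zeros((350,a.shape[1]+b.shape[1],3),np.uint8); c[:, :400]=a; c[:,400:]=b
cv2.imwrite("pics/pl.png",c[:,:800] if c.shape[1]<=800 else cv2.resize(c,None,fx=.8,fy=.8))
crop(t,240,240,200,130,4,"pics/js.png"); crop(s,130,155,120,105,5,"pics/jc.png")
```

```text
(no output)
```

View pics/pl.png

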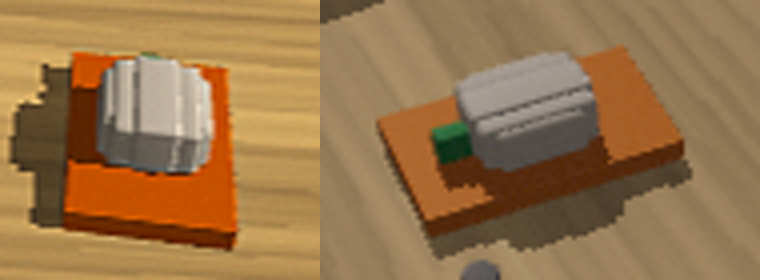

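View pics/js.png

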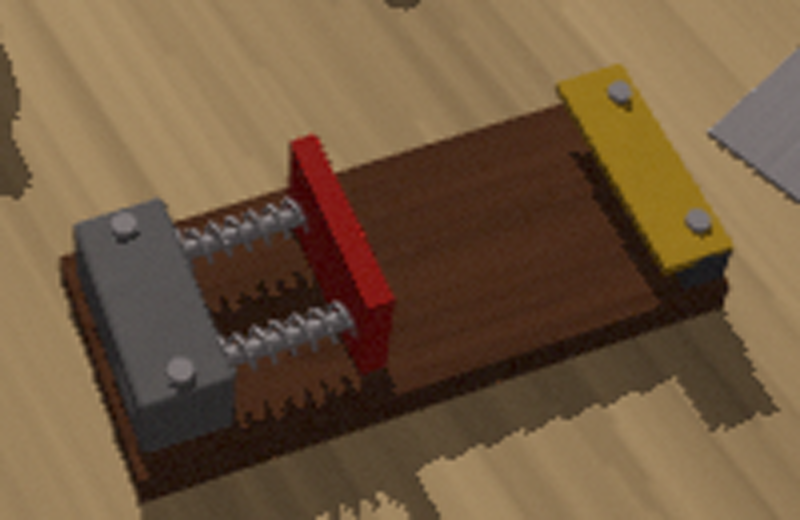

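View pics/jc.png

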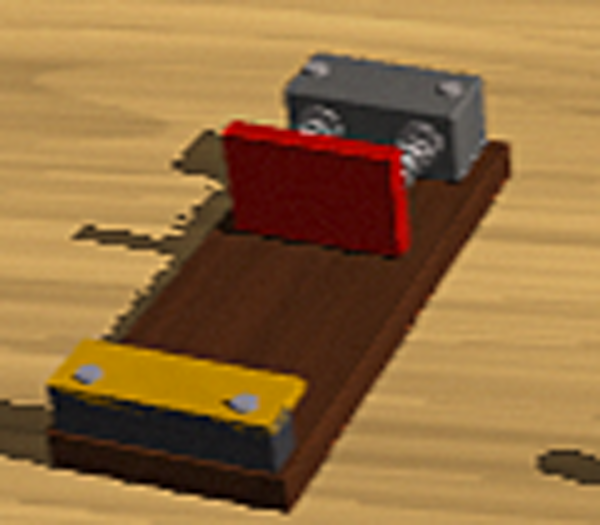

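```bash
cat > h.py <<'E'
from cell import *
import numpy as np, cv2
def pt(n,u,v,z):
    c=camera_params(n);K=c["K"];T=c["T"]
    d=T[:3,:3]@np.array([(u-K[0,2])/K[0,0],-(v-K[1,2])/K[1,1],-1]);o=T[:3,3]
    return o+d*(z-o[2])/d[2]
def proj(n,P):
    c=camera_params(n);K=c["K"];T=c["T"]
    q=(np.atleast_2d(P)-T[:3,3])@T[:3,:3]
    return np.c_[K[0,2]+K[0,0]*q[:,0]/-q[:,2],K[1,2]-K[1,1]*q[:,1]/-q[:,2]]
def fit(L,W): # rigid 2D fit local L -> world W
    L=np.array(L,float);W=np.array(W)[:,:2];a=L-L.mean(0);b=W-W.mean(0)
    t=np.arctan2((a[:,0]*b[:,1]-a[:,1]*b[:,0]).sum(),(a*b).sum())
    R=np.array([[np.cos(t),-np.sin(t)],[np.sin(t),np.cos(t)]])
    o=W.mean(0)-R@L.mean(0); return o,t,np.abs(L@R.T+o-W).max()
E
python3 - <<'E'
from h import *
S=[(358,203.5),(397,207.5),(399.5,248.5),(356,244)]
D=[(195,159.5),(208,185),(271.2,165.5),(256.2,141.8)]
A=[pt("scene",*p,14) for p in S]; B=[pt("side",*p,14) for p in D]
print(np.round(A),np.round(B))
L=[(-75,45),(-75,-45),(75,-45),(75,45)]
# far end = toward robot
print(fit([L[1],L[0],L[3],L[2]],A))
print(fit([L[0],L[1],L[2],L[3]],B));print(fit([L[1],L[0],L[3],L[2]],B))
# jig: lip corners z45 inner x -61, outer? 
a=[pt("scene",*p,45)for p in[(147,223),(191.2,230.6),(139.6,232),(185.6,241)]]
b=[pt("side",*p,45)for p in[(379.2,262),(407,308),(395.5,256.5),(422.5,301.5)]]
g=[pt("scene",232,184,20),pt("side",255.5,304.5,20)]
print(np.round(a),np.round(b),np.round(g))
for q in [(300,265),(304,201)]: print(pt("scene",*q,0))
for q in [(317,197),(225,236)]: print(pt("side",*q,0))
E
```

```text
[[489. 173.  14.]
 [496. 264.  14.]
 [644. 250.  14.]
 [639. 161.  14.]] [[491. 263.  14.]
 [484. 175.  14.]
 [630. 161.  14.]
 [637. 249.  14.]]
(array([566.86716124, 212.10335635]), np.float64(-0.08034069810922125), np.float64(1.1924211029985372))
(array([560.30574766, 212.06504189]), np.float64(-0.08956805219001066), np.float64(2.544630075051032))
(array([560.30574766, 212.06504189]), np.float64(-0.10164502680263858), np.float64(89.76839409307041))
[[ 654. -279.   45.]
 [ 669. -180.   45.]
 [ 684. -284.   45.]
 [ 703. -183.   45.]] [[ 664. -183.   45.]
 [ 648. -281.   45.]
 [ 696. -188.   45.]
 [ 678. -284.   45.]] [[ 445. -137.   20.]
 [ 439. -138.   20.]]
[700.09609661  47.35773787   0.        ]
[471.79310197  45.07710788   0.        ]
[674.60134411  41.11987503   0.        ]
[ 4.61268199e+02  4.09507549e+01 -1.13686838e-13]
```

```bash
cat >> h.py <<'E'
from scipy.spatial.transform import Rotation as Ro
def shift(tgt,yaw=None):
    s=read_state();R=Ro.from_euler('xyz',s["tool_rot"]).as_matrix()
    d=R.T@(np.array(tgt)-s["eef_pos"]); print("pos",s["eef_pos"].round(1),"rot",s["tool_rot"].round(4),"shift",d.round(1))
    if yaw is not None: 
        e=(yaw-s["tool_rot"][2]+np.pi)%(2*np.pi)-np.pi; print("turn deg",-np.degrees(e).round(2))
E
python3 -c "
from h import *
shift([563.5,212,330],np.pi-.085)"
```

```text
pos [186.9 622.3 404. ] rot [-3.1401 -0.      2.8498] shift [-478.7 -284.5   74.4]
turn deg -11.85
```

```bash
python3 -m jog '[-30,-18,0,0,85, -60,-36,0,-2,85, -90,-54,0,-4,85, -120,-71,0,-6,85, -150,-89,0,-8,85, -180,-107,0,-10,85, -210,-125,0,-11.85,85, -240,-143,0,-11.85,85, -270,-160,10,-11.85,85, -300,-178,20,-11.85,85, -330,-196,30,-11.85,85, -360,-214,40,-11.85,85, -390,-232,50,-11.85,85, -420,-249,60,-11.85,85, -450,-267,70,-11.85,85, -478.7,-284.5,74,-11.85,85, -478.7,-284.5,74,-11.85,85, -478.7,-284.5,74,-11.85,85]'
python3 - <<'E'
from h import *
shift([563.5,212,330],np.pi-.085)
c=camera_params("wrist")
p,d=get_image("wrist");cv2.imwrite("pics/w1.png",p);np.save("pics/w1.npy",c["T"])
E
```

```text
clock: 1.65
eef_pos: [564.8, 209.6, 329.9]
tool_rot: [-3.14, -0.001, 3.051]
force: [-0.5, 1.5, 0.2]
width: 85.0
pos [564.8 209.6 329.9] rot [-3.1399e+00 -5.0000e-04  3.0514e+00] shift [ 1.6  2.3 -0.1]
turn deg -0.3
```

View pics/w1.png

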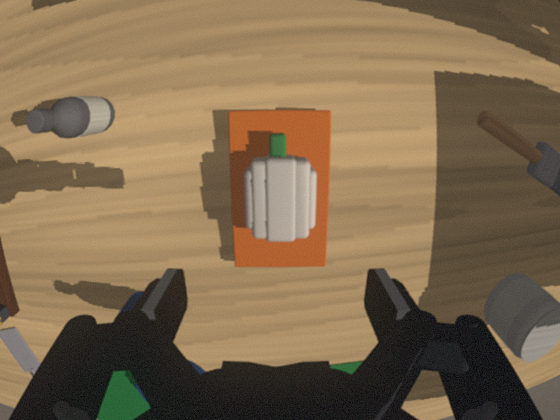

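The wrist view shows the plaque square in frame, with board corners at (230,111), (330,110), (326,267) and (235,267). The stem points toward the robot.

```bash
cat >> h.py <<'E'
def wpt(T,u,v,z):
    K=camera_params("wrist")["K"];x=(u-K[0,2])/K[0,0];y=(v-K[1,2])/K[1,1];r=np.hypot(x,y)
    s=np.sin(r)/r if r>1e-9 else 1
    d=T[:3,:3]@np.array([x*s,-y*s,-np.cos(r)]);o=T[:3,3];return o+d*(z-o[2])/d[2]
E
python3 - <<'E'
from h import *
T=np.load("pics/w1.npy")
W=[wpt(T,*p,14) for p in [(230,111),(330,110),(326,267),(235,267)]]
print(np.round(W,1))
o,t,e=fit([(-75,-45),(-75,45),(75,45),(75,-45)],W);print(o,t,e)
P=[wpt(T,*p,40) for p in [(246,200),(316,200)]];print(P)
shift([*o,190],np.pi+t)
E
```

```text
[[483.  176.5  14. ]
 [489.6 263.5  14. ]
 [640.3 252.7  14. ]
 [632.1 162.6  14. ]]
[561.24118701 213.82235201] -0.08257819380273015 1.378812614591311
[array([557.56823866, 184.97643615,  40.        ]), array([562.73698852, 243.11053985,  40.        ])]
pos [563.7 211.7 330.2] rot [-3.1415e+00 -1.1000e-03  3.0548e+00] shift [  2.5   1.9 140.2]
turn deg -0.24
```

```bash
python3 -m jog '[1,1,20,0,85, 2,1.5,50,0,85, 2.3,1.8,80,0,85, 2.3,1.8,105,0,85, 2.3,1.8,122,0,85, 2.3,1.8,132,0,85, 2.3,1.8,137,0,85, 2.3,1.8,140,0,85, 2.3,1.8,140,0,85]'
python3 - <<'E'
from h import *
c=camera_params("wrist")
p,d=get_image("wrist");cv2.imwrite("pics/w2.png",p)
p,d=get_image("side");cv2.imwrite("pics/s2.png",cv2.resize(p[80:220,140:340],None,fx=4,fy=4))
E
```

```text
clock: 2.45
eef_pos: [561.4, 215.0, 191.1]
tool_rot: [3.141, 0.0, 3.057]
force: [0.0, 0.4, 0.9]
width: 85.1
```

View pics/w2.png

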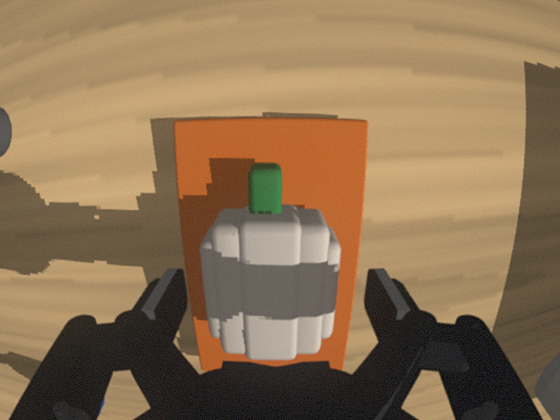

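View pics/s2.png

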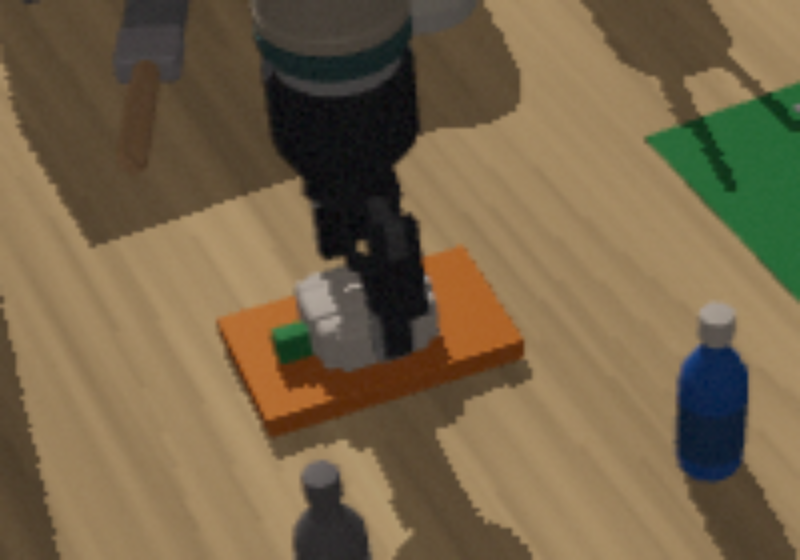

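```bash
python3 -m jog '[0,0,0,0,45, 0,0,0,0,45, 0,0,0,0,45, 0,0,0,0,45, 0,0,0,0,45, 0,0,0,0,45, 0,0,0,0,45]';  python3 -m jog '[0,0,-3,0,45, 0,0,-8,0,45, 0,0,-16,0,45, 0,0,-30,0,45, 0,0,-50,0,45, 0,0,-75,0,45, 0,0,-100,0,45, 0,0,-120,0,45, 0,0,-135,0,45, 0,0,-140,0,45, 0,0,-140,0,45]'
python3 - <<'E'
from h import *
shift([577,0,330],np.pi-.156)
shift([598.5,-221.4,330],np.pi-.156)
p,d=get_image("wrist");cv2.imwrite("pics/w3.png",p)
E
```

```text
clock: 3.13
eef_pos: [561.9, 214.2, 191.9]
tool_rot: [3.141, 0.001, 3.056]
force: [-0.5, -0.6, 6.0]
width: 58.4
clock: 4.05
eef_pos: [561.8, 214.5, 332.4]
tool_rot: [3.14, 0.003, 3.057]
force: [0.4, 0.0, -3.3]
width: 58.8
pos [561.8 214.5 332.4] rot [3.1401e+00 2.7000e-03 3.0566e+00] shift [ -33.4 -212.4    2.2]
turn deg 4.07
pos [561.8 214.5 332.4] rot [3.1401e+00 2.7000e-03 3.0566e+00] shift [ -73.6 -431.2    2. ]
turn deg 4.07
```

View pics/w3.png

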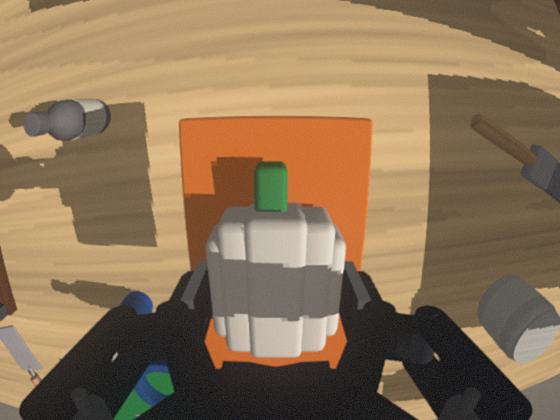

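The plaque is held square at (275,240), with its underside near 140 mm, above the bottle tops. Next I carry it to above the jig at jig x of about -20.

```bash
python3 - <<'E'
from h import *
shift([618.3,-224.5,335],np.pi-.156)
E
python3 -m jog '[-2,-8,-3,0,45, -5,-28,-3,0,45, -9,-56,-3,0,45, -14,-84,-3,1,45, -19,-112,-3,1.5,45, -24,-140,-3,2,45, -30,-168,-3,2.5,45, -36,-196,-3,3,45, -42,-224,-3,3.5,45, -48,-252,-3,4.07,45, -55,-280,-3,4.07,45, -62,-308,-3,4.07,45, -69,-336,-3,4.07,45, -76,-364,-3,4.07,45, -83,-390,-3,4.07,45, -90,-410,-3,4.07,45, -93,-425,-3,4.07,45, -93,-432.6,-3,4.07,45, -93,-432.6,-3,4.07,45, -93,-432.6,-3,4.07,45]'
python3 - <<'E'
from h import *
shift([618.3,-224.5,332],np.pi-.156)
np.save("pics/w4.npy",camera_params("wrist")["T"])
p,d=get_image("wrist");cv2.imwrite("pics/w4.png",p)
p,d=get_image("side");cv2.imwrite("pics/s4.png",p)
E
```

```text
pos [561.3 214.3 331.1] rot [3.1412e+00 6.0000e-04 3.0565e+00] shift [ -94.1 -432.3   -4. ]
turn deg 4.06
clock: 5.77
eef_pos: [616.9, -223.7, 333.0]
tool_rot: [3.14, -0.002, 2.986]
force: [0.4, 0.1, -1.9]
width: 58.5
pos [ 616.9 -223.7  333. ] rot [ 3.1402e+00 -1.8000e-03  2.9858e+00] shift [-1.5 -0.5  1. ]
turn deg 0.01
```

View pics/w4.png

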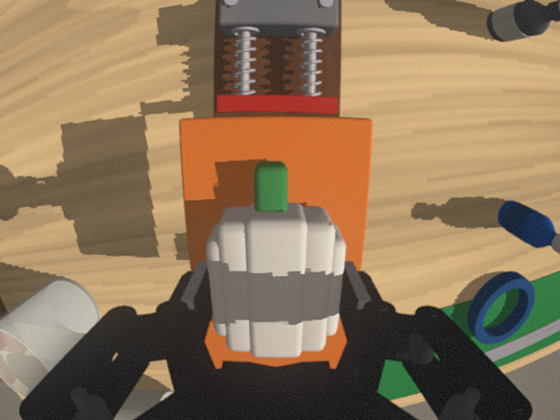

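View pics/s4.png

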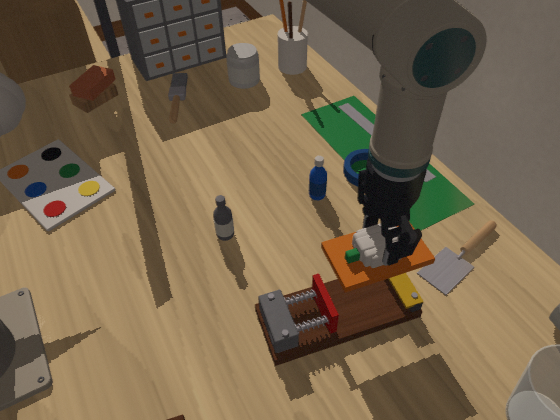

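The jig's red gate sits at about (278,104) just ahead of the plaque's end, and its sides run parallel to the plaque. I'll enlarge this to measure the gate and bed edges.

Run:
```python
import cv2
p=cv2.imread("pics/w4.png");cv2.imwrite("pics/w4c.png",cv2.resize(p[0:140,170:390],None,fx=3.6,fy=3.6,interpolation=cv2.INTER_CUBIC))
```

```text
(no output)
```

View pics/w4c.png

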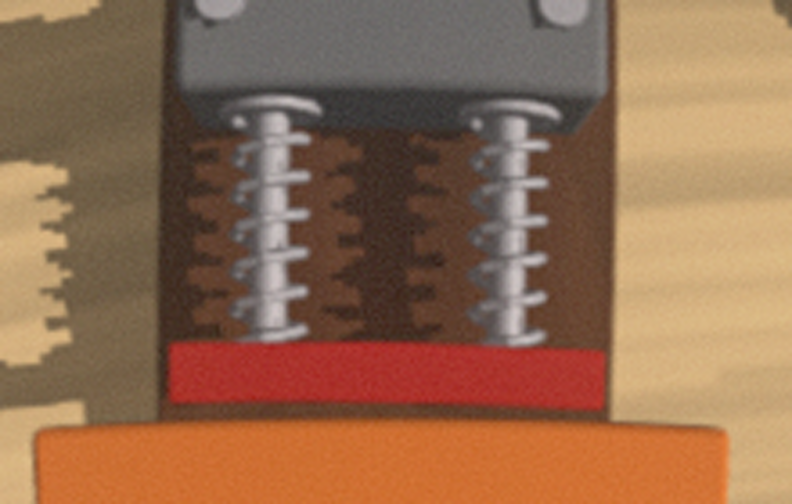

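Run:
```python
from h import *
T=np.load("pics/w4.npy")
f=lambda u,v,z: wpt(T,(u+.5)/3.6-.5+170,(v+.5)/3.6-.5,z)
W=[f(168,402,76),f(604,410,76),f(169,344,76),f(606,350,76)]
print(np.round(W,1))
# image-left is world? choose jig y by orientation: jig x toward robot; local y = z cross x
for s in (1,-1):
    print(fit([(59,s*42),(59,-s*42),(71,s*42),(71,-s*42)],W))
B=[f(160,370,20),f(612,370,20)];print(np.round(B,1),(B[0]+B[1])/2)
# block edge
Q=[f(182,88,60),f(605,90,60)];print(np.round(Q,1))
# held plaque end corners, z≈155 top of board
zt=333-191.5+14
E=[f(36,432,zt),f(727,432,zt)];print(np.round(E,1),(E[0]+E[1])/2)
print("gate side, scene proj check")
o=np.array([598.5,-221.4])
```

```text
[[ 532.6 -252.    76. ]
 [ 547.1 -168.9   76. ]
 [ 521.5 -249.8   76. ]
 [ 535.5 -166.9   76. ]]
(array([ 598.23331361, -220.42884587]), np.float64(2.971451446354907), np.float64(0.3312472849894448))
(array([ 470.10636887, -198.44054298]), np.float64(-0.16977446793763495), np.float64(11.7568863388085))
[[ 522.8 -262.4   20. ]
 [ 539.5 -155.    20. ]] [ 531.14474098 -208.71669455   20.        ]
[[ 466.1 -241.3   60. ]
 [ 479.5 -155.3   60. ]]
[[ 535.4 -255.7  155.5]
 [ 549.1 -168.2  155.5]] [ 542.24582807 -211.95856675  155.5       ]
gate side, scene proj check
```

```bash
python3 -m jog '[-2,0,5,0.5,45, -4,0,15,0.5,45, -4,0,35,0.5,45, -4,0,55,0.5,45, -4,0,70,0.5,45, -4,0,80,0.5,45, -4,0,85,0.5,45, -4,0,86,0.5,45, -4,0,86,0.5,45]'
python3 - <<'E'
from h import *
shift([598.3,-220.8,246],np.pi-.165)
np.save("pics/w5.npy",camera_params("wrist")["T"])
p,d=get_image("wrist");cv2.imwrite("pics/w5.png",p)
p,d=get_image("side");cv2.imwrite("pics/s5.png",cv2.resize(p[190:370,240:460],None,fx=3.6,fy=3.6))
p,d=get_image("scene");cv2.imwrite("pics/c5.png",cv2.resize(p[120:270,110:260],None,fx=4,fy=4))
E
```

```text
clock: 6.62
eef_pos: [621.6, -225.0, 247.7]
tool_rot: [3.142, 0.0, 2.977]
force: [-0.2, 0.1, -1.8]
width: 58.6
pos [ 621.6 -225.   247.7] rot [3.1416e+00 2.0000e-04 2.9772e+00] shift [23.7  0.4  1.7]
turn deg 0.03
```

View pics/w5.png

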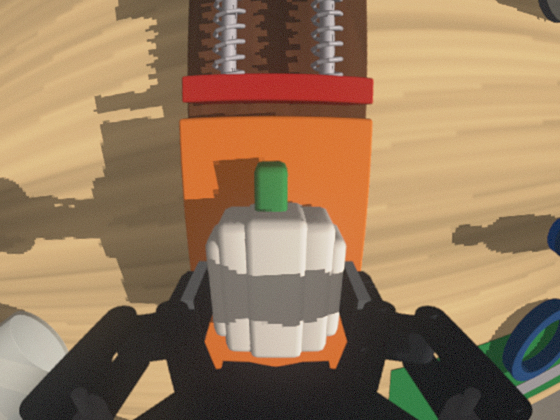

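View pics/s5.png

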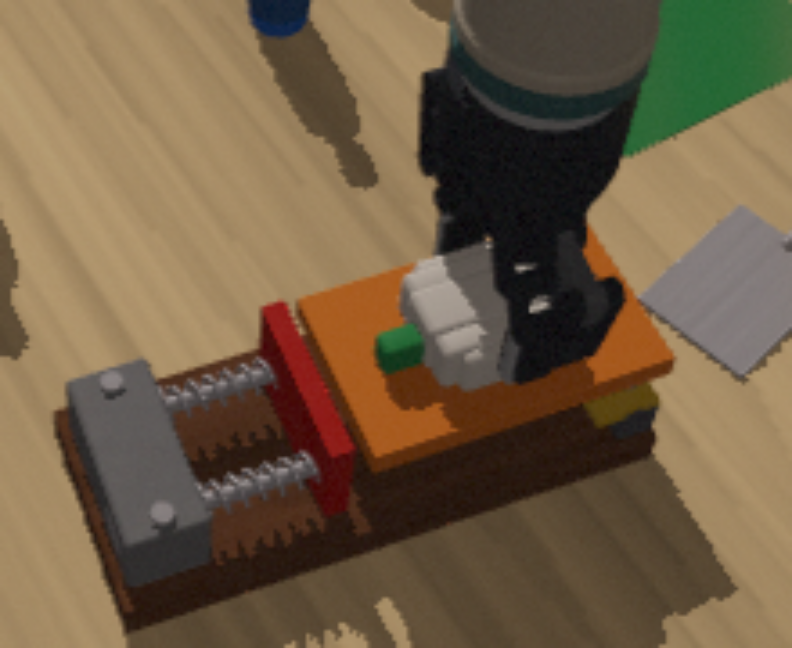

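View pics/c5.png

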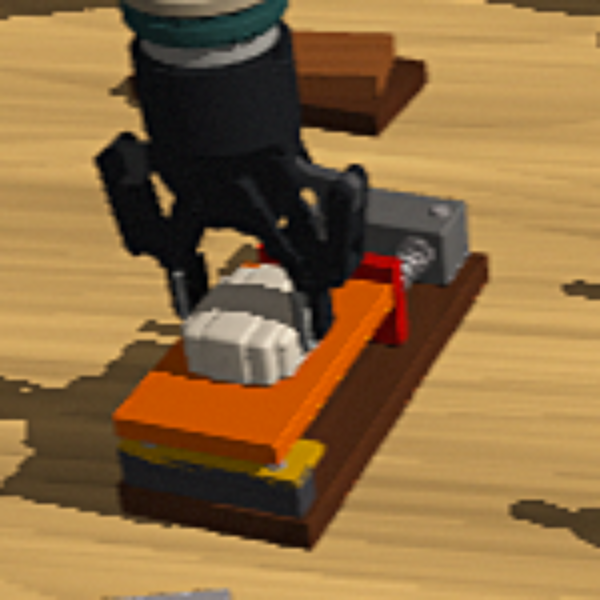

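Everything lines up: the board is above the yellow lip, below the top of the gate, and centred. I'll push the gate back now.

```bash
python3 -m jog '[3,0,1,0,45, 6,0,1,0,45, 10,0,1,0,45, 14,0,1,0,45, 18,0,1,0,45, 22,0,1,0,45, 26,0,1,0,45, 30,0,1,0,45, 34,0,1,0,45, 38,0,1,0,45, 42,0,1,0,45, 46,0,1,0,45, 49.5,0,1,0,45, 49.5,0,1,0,45, 49.5,0,1,0,45]'
python3 - <<'E'
from h import *
shift([598.3,-220.8,211.5],np.pi-.165)
np.save("pics/w6.npy",camera_params("wrist")["T"])
p,d=get_image("wrist");cv2.imwrite("pics/w6.png",p)
p,d=get_image("side");cv2.imwrite("pics/s6.png",cv2.resize(p[190:370,240:460],None,fx=3.6,fy=3.6))
p,d=get_image("scene");cv2.imwrite("pics/c6.png",cv2.resize(p[120:270,110:260],None,fx=4,fy=4))
E
```

```text
clock: 8.02
eef_pos: [574.3, -217.3, 247.9]
tool_rot: [-3.141, 0.007, 2.976]
force: [7.9, -0.5, -1.7]
width: 58.6
pos [ 574.3 -217.3  247.9] rot [-3.1415  0.0071  2.9763] shift [-24.    0.5  36.6]
turn deg -0.02
```

View pics/s6.png

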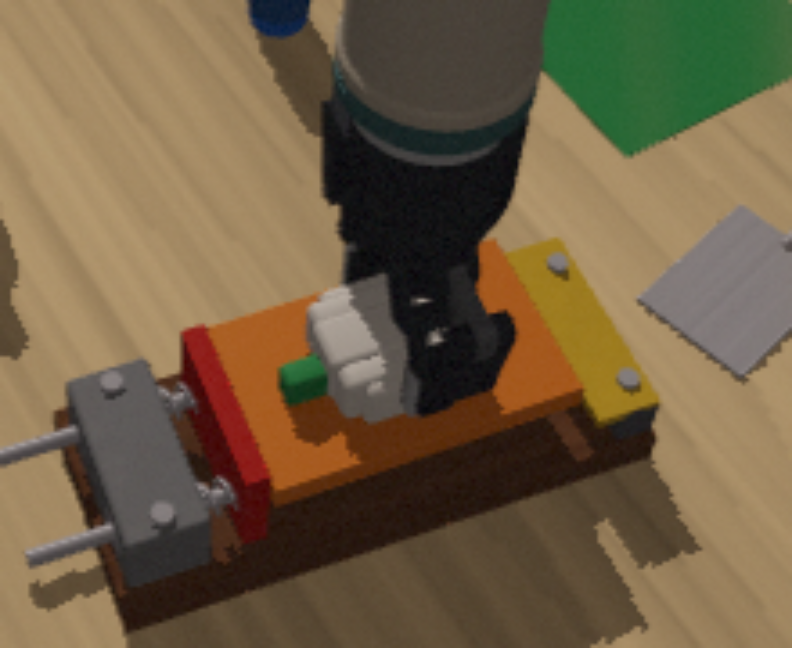

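View pics/c6.png

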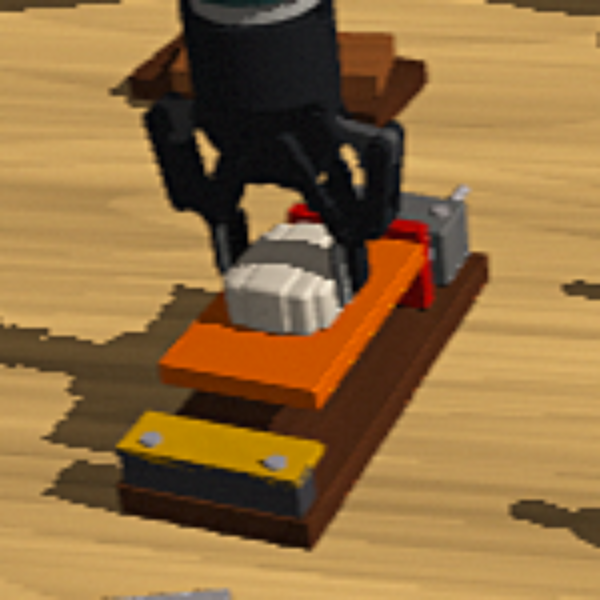

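View pics/w6.png

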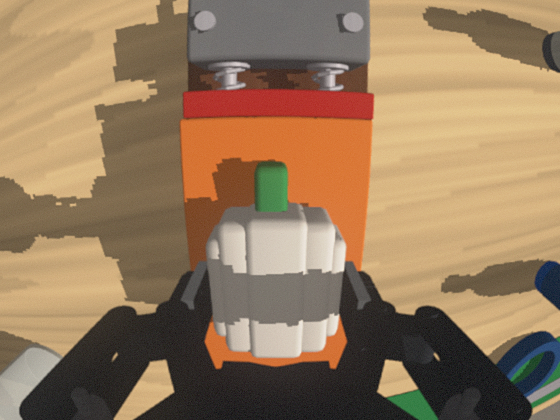

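The gate is back about 40 mm (force 7.9 N), and the plaque's lip end clears the lip by about 10 mm. Next I lower it.

```bash
python3 -m jog '[0,0,3,0,45, 0,0,8,0,45, 0,0,13,0,45, 0,0,18,0,45, 0,0,23,0,45, 0,0,27,0,45, 0,0,30,0,45, 0,0,32,0,45, 0,0,33.5,0,45, 0,0,34.5,0,45, 0,0,35,0,45, 0,0,35,0,45]'
python3 - <<'E'
from h import *
shift([598.3,-220.8,211.5],np.pi-.165)
p,d=get_image("wrist");cv2.imwrite("pics/w7.png",p)
p,d=get_image("side");cv2.imwrite("pics/s7.png",cv2.resize(p[190:370,240:460],None,fx=3.6,fy=3.6))
p,d=get_image("scene");cv2.imwrite("pics/c7.png",cv2.resize(p[120:270,110:260],None,fx=4,fy=4))
E
```

```text
clock: 9.17
eef_pos: [574.8, -217.8, 213.3]
tool_rot: [-3.141, 0.008, 2.976]
force: [7.4, -1.8, 2.0]
width: 58.6
pos [ 574.8 -217.8  213.3] rot [-3.1408  0.008   2.9763] shift [-23.7   0.9   2. ]
turn deg -0.02
```

View pics/s7.png

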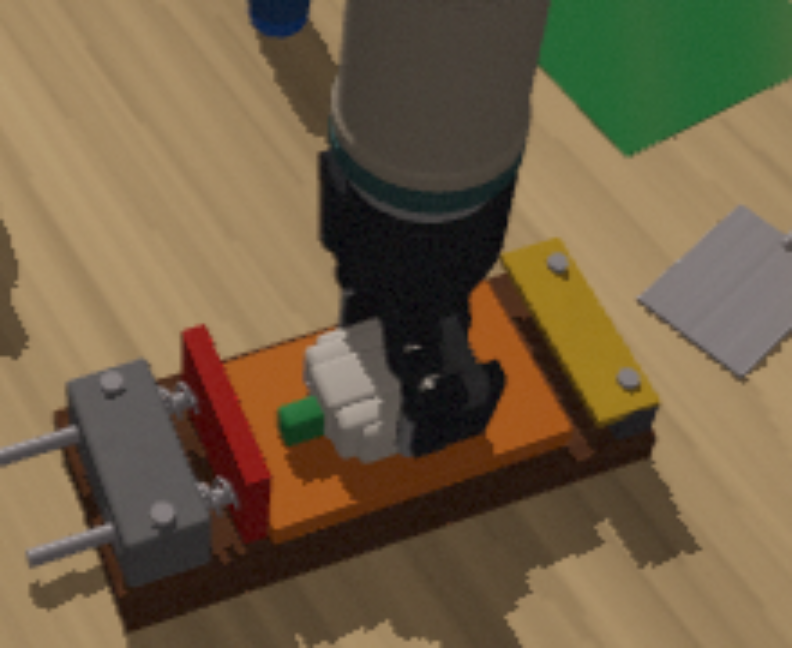

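View pics/c7.png

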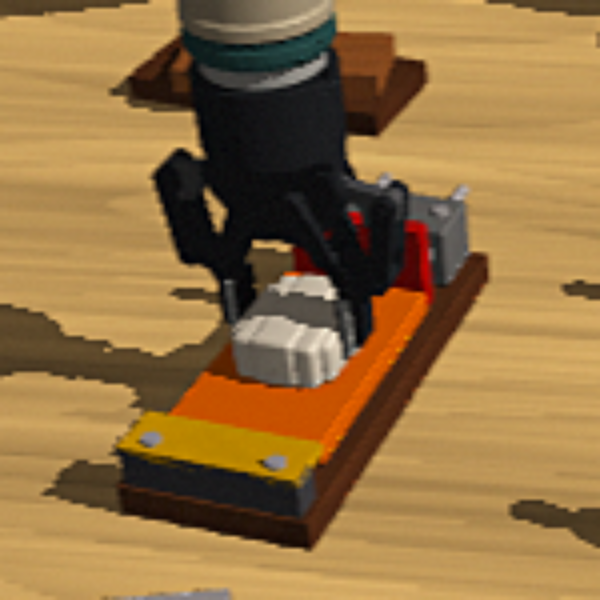

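The plaque is at bed level with light contact. Next I slide it 22 mm under the lip and leave the rest to the spring.

```bash
python3 -m jog '[-2,-0,0.5,0,45, -5,0,0.5,0,45, -8,0,0.5,0,45, -11,0,0.5,0,45, -14,0,0.5,0,45, -17,0,0.5,0,45, -20,0,0.5,0,45, -21.5,0,0.5,0,45, -21.5,0,0.5,0,45]'
python3 - <<'E'
from h import *
shift([598.3,-220.8,211.5],np.pi-.165)
p,d=get_image("wrist");cv2.imwrite("pics/w8.png",p)
p,d=get_image("side");cv2.imwrite("pics/s8.png",cv2.resize(p[190:370,240:460],None,fx=3.6,fy=3.6))
E
```

```text
clock: 10.07
eef_pos: [595.1, -221.2, 212.3]
tool_rot: [-3.141, 0.005, 2.977]
force: [5.7, -1.6, 1.3]
width: 58.3
pos [ 595.1 -221.2  212.3] rot [-3.1408  0.0049  2.9767] shift [-3.1  0.9  0.9]
turn deg 0.0
```

View pics/s8.png

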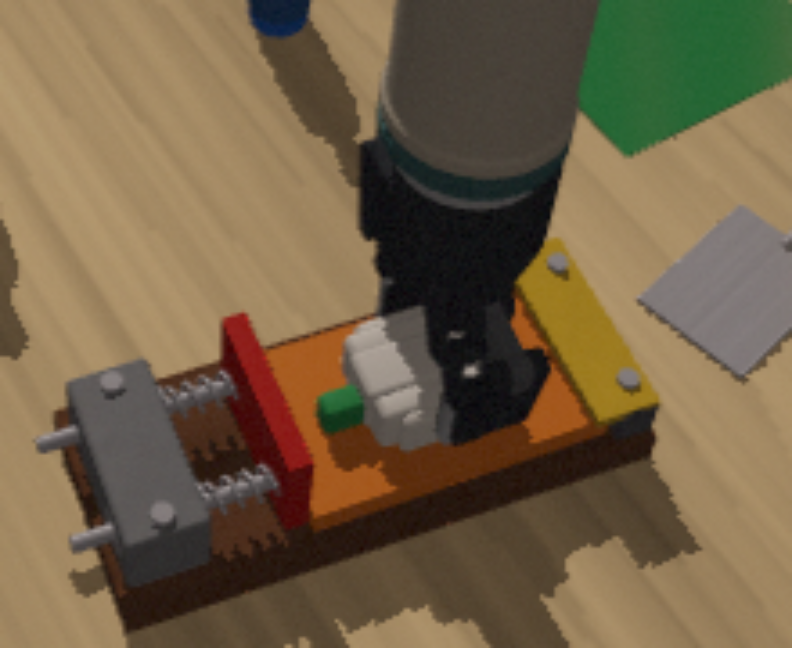

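View pics/w8.png

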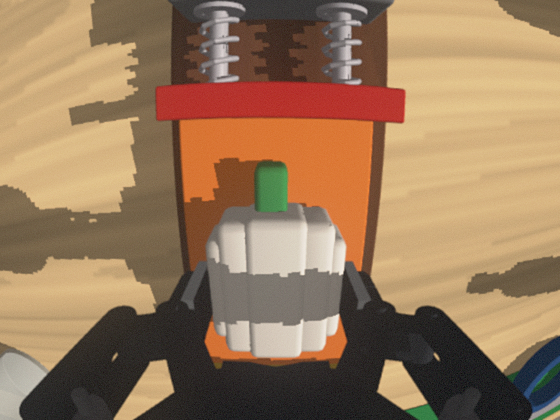

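```bash
python3 -m jog '[-1,0,0.3,0,45, -2,0,0.3,0,45, -3,0,0.3,0,45, -3,0,0.3,0,45, -3,0,0.3,0,45]';  python3 -m jog '[0,0,0,0,62, 0,0,0,0,66, 0,0,0,0,72, 0,0,0,0,80, 0,0,0,0,85, 0,0,0,0,85, 0,0,0,0,85]'
python3 - <<'E'
from h import *
shift([598.3,-220.8,211.5],np.pi-.165)
p,d=get_image("wrist");cv2.imwrite("pics/w9.png",p)
E
```

```text
clock: 10.58
eef_pos: [596.3, -221.5, 211.9]
tool_rot: [-3.141, -0.0, 2.976]
force: [0.5, -0.9, 7.1]
width: 58.8
clock: 11.17
eef_pos: [596.5, -221.1, 210.7]
tool_rot: [3.142, -0.001, 2.977]
force: [-0.2, -0.4, -0.0]
width: 84.8
pos [ 596.5 -221.1  210.7] rot [ 3.1415e+00 -6.0000e-04  2.9769e+00] shift [-1.7  0.5 -0.8]
turn deg 0.02
```

View pics/w9.png

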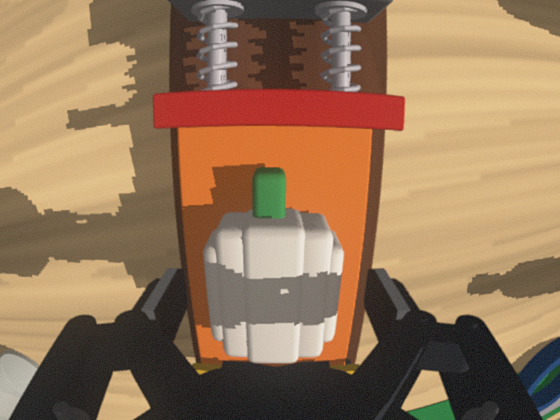

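The force fell to 0.5 N before release, so the plaque is against the wall. The fingers are open and clear of it, so I back straight up and check.

```bash
python3 -m jog '[0,0,-3,0,85, 0,0,-10,0,85, 0,0,-25,0,85, 0,0,-50,0,85, 0,0,-80,0,85, 0,0,-110,0,85, -20,0,-130,0,85, -40,0,-140,0,85, -50,0,-140,0,85, -50,0,-140,0,85, -50,0,-140,0,85]'
python3 - <<'E'
from h import *
np.save("pics/w10.npy",camera_params("wrist")["T"])
p,d=get_image("wrist");cv2.imwrite("pics/w10.png",p);cv2.imwrite("pics/w10c.png",cv2.resize(p[60:320,160:420],None,fx=2.3,fy=2.3,interpolation=cv2.INTER_CUBIC))
p,d=get_image("side");cv2.imwrite("pics/s10.png",cv2.resize(p[190:370,240:460],None,fx=3.6,fy=3.6))
p,d=get_image("scene");cv2.imwrite("pics/c10.png",p)
E
```

```text
clock: 12.13
eef_pos: [645.6, -229.1, 350.9]
tool_rot: [3.142, -0.001, 2.977]
force: [-0.8, 0.2, -0.6]
width: 85.2
```

View pics/w10c.png

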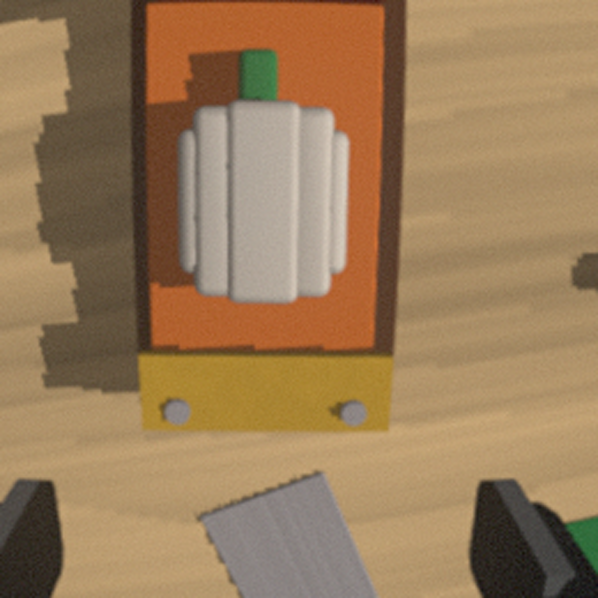

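View pics/s10.png

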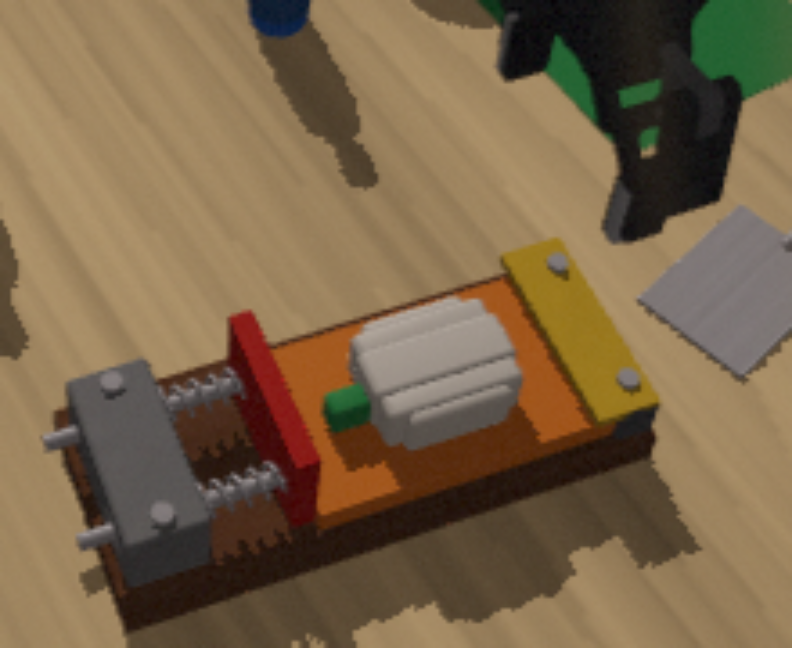

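View pics/c10.png

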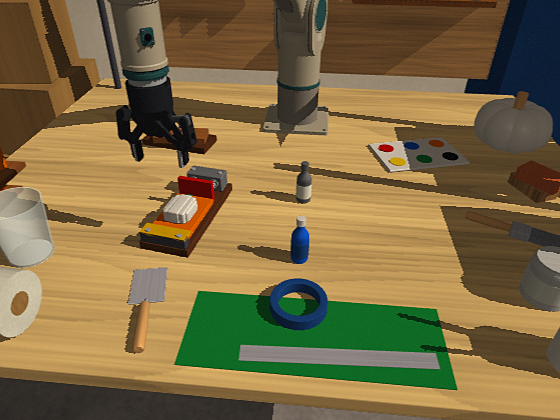

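Run:
```python
from h import *
a=pt("side",240+393/4,240+297/4,76);b=pt("side",240+320/3.6,190+462/3.6,76);print("gate",np.linalg.norm(a-b),a,b)
a=pt("side",240+316/4,240+135/4,76);b=pt("side",240+250/3.6,190+313/3.6,76);print("gate far",np.linalg.norm(a-b))
T=np.load("pics/w10.npy")
f=lambda u,v,z: wpt(T,(u+.5)/2.3-.5+160,(v+.5)/2.3-.5+60,z)
L=[f(138,354,45),f(392,355,45)];m=(L[0]+L[1])/2
t=np.arctan2(L[1][1]-L[0][1],L[1][0]-L[0][0])-np.pi/2
xj=-np.array([np.cos(t),np.sin(t)]);yj=np.array([np.sin(t),-np.cos(t)])*1
o=m[:2]+61*xj;print("jig yaw",t,"home",o)
# pumpkin: top centre block y 101..303 at z~62; sides x 178,348 z~60 
for P,n in [((f(231,200,63)+f(299,200,63))/2,"py"),(f(265,101,63),"pfront"),(f(265,303,63),"pback")]:
    d=P[:2]-o;print(n,d@xj,d@yj)
E=[f(147,5,34),f(384,8,34),f(376,346,34),f(151,346,34)]
for P in E: d=P[:2]-o;print(d@xj,d@yj)
for i,j in((0,3),(1,2)):
  d=E[j]-E[i];print("edge yaw",np.arctan2(d[1],d[0]))
```

```text
gate 16.623702293000836 [ 531.3449461  -248.62074089   76.        ] [ 514.76182578 -247.45987982   76.        ]
gate far 17.30258420921536
jig yaw -0.16804927577595707 home [ 597.50757121 -221.46205038]
py 0.9808189442212086 0.25216934947478814
pfront 35.218145934510744 0.3961073736466325
pback -35.814993482074335 0.10084680369365542
73.9482269066819 45.1485026363957
73.14714533463066 -44.37726672345407
-60.784550676952115 -44.97843949288286
-61.16193625476871 46.24315053207177
edge yaw -0.17615099010946067
edge yaw -0.163560653964209
```

```bash
python3 -c "
from cell import *
print(read_state()['qd'].round(3)); print(finish_job())"
```

```text
[ 0.001  0.001  0.001 -0.005  0.001 -0.002 -0.001]
the job is handed in; nothing more can be done
None
```

The plaque is mounted in the jig, pumpkin side up, and the job is handed in at about 12 s of the 45 s allowed. I gripped it by the pumpkin and used its end to push the gate back about 40 mm (7.9 N on the wrist). Then I lowered it to the bed, slid it under the lip until it met the wall, released it and backed the gripper up and clear.

| Last check, from the images | Measured | Allowed |
|---|---|---|
| Position along the jig | about -0.3 mm | ±6 mm |
| Position across the jig | about 0.3 mm | ±14 mm |
| Yaw | about 0.01 rad or less | 0.12 rad |
| Gate travel | about 17 mm | 10 to 22 mm |

- **Fit:** in the pictures the plaque sits flat with one end under the lip and the gate on the other. I did not measure height or tilt separately.
- **Bottles:** both are still standing.
- **Disagreement:** the scene and side cameras differed by about 6 mm in world x, so I used their mean. The wrist camera agreed with that mean to about 2 mm. No check failed.

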